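# Set up the lanes of a packing bench

## Task

Set the packing bench up for the next run: first lift the slot cover off the slotted rail and lay it flat on the blue board. Then lock every lane divider into the rail, one at each green-marked station (whichever stations you like): drop its hammer-head foot into the slot until the collar sits on the rail, then give it a quarter turn so that the head catches under the lips and the fin stands square across the rail. Last, turn the portion dial to 4, and leave everything else on the bench where it stands.

Things in the scene. Friction and masses are not known exactly. Their poses are not given: they have to be found in the camera images.
- rail: slotted strut fixed to the bench, slot open upwards: 350 mm along its own y, 70 mm wide (x), 45 mm high, ends capped. Origin: centre of its underside. Slot 35 mm wide, lips 7 mm thick, channel 62 mm wide inside, floor at z = 14 mm. With its collar on the lips a divider's origin is 23 mm above the rail's; there its head, 3 mm below the lips, turns freely either way
- station0 (a point): green-marked station 0 of the rail: point on the slot's centre line at the top of the lips (45 mm above the bench). The five stations are 70 mm apart along the rail, in the order 0 to 4 towards the rail's +y, station 2 at its middle
- station1 (a point): green-marked station 1 of the rail: point on the slot's centre line at the top of the lips (45 mm above the bench). The five stations are 70 mm apart along the rail, in the order 0 to 4 towards the rail's +y, station 2 at its middle
- station2 (a point): green-marked station 2 of the rail: point on the slot's centre line at the top of the lips (45 mm above the bench). The five stations are 70 mm apart along the rail, in the order 0 to 4 towards the rail's +y, station 2 at its middle
- station3 (a point): green-marked station 3 of the rail: point on the slot's centre line at the top of the lips (45 mm above the bench). The five stations are 70 mm apart along the rail, in the order 0 to 4 towards the rail's +y, station 2 at its middle
- station4 (a point): green-marked station 4 of the rail: point on the slot's centre line at the top of the lips (45 mm above the bench). The five stations are 70 mm apart along the rail, in the order 0 to 4 towards the rail's +y, station 2 at its middle
- cover: slot cover: white cap 80 (own x) by 170 mm (own y), over the rail at the start, its origin (centre of its underside) then 35 mm above the bench. Skirts 10 mm high, 74 mm apart inside, along its long edges straddle the rail; plate z = 10 to 16 mm; red grip rib 12 mm (x) by 70 mm (y), z = 16 to 52 mm, gripped across its 12 mm. About 0.22 kg
- board: blue cutting board fixed on the bench, 170 mm (own x) by 250 mm (own y) by 15 mm thick. Origin at the centre of its underside; its top is at z = 15 mm
- dial (a joint): angle of the portion dial (rad), growing clockwise from above. Clicks into a detent at each number 0 to 6, number k at k x 0.5236 (4 is 2.094); stops just beyond 0 and 6; takes about 0.2 N m. On the box each number is a tick with that many black dots in a row (0: a red square). The sleeve's yellow line points to the number: 0 at the box's +y (left), 3 at its +x (away from the robot), 6 at its -y
- dial_grip (a point): point on the dial's upright axis at the height to grip, 80 mm above the bench. The dial is a grey sleeve with two flats, 30 mm (own x, gripped across the flats) by 46 mm (own y), top at 96 mm, on a 50 mm round skirt 7 mm high, on a fixed white box 160 (x) by 170 (y) by 50 mm high. The point turns with the sleeve; its own +y is where the yellow line points
- div0: lane divider 0, may be absent; 78 mm tall, stands upright on its foot. Origin: centre of its underside; own x: long way of fin and foot. Steel hammer-head foot 48 (x) by 32 (y) by 12 mm high (lowest 4 mm stepped in 2 mm all round); round neck 32 mm across up to z = 22; white collar 50 mm across, z = 22 to 28; blue fin 60 (x) by 12 mm (y), z = 28 to 78, gripped across its 12 mm. About 0.15 kg
- div1: lane divider 1, may be absent; 78 mm tall, stands upright on its foot. Origin: centre of its underside; own x: long way of fin and foot. Steel hammer-head foot 48 (x) by 32 (y) by 12 mm high (lowest 4 mm stepped in 2 mm all round); round neck 32 mm across up to z = 22; white collar 50 mm across, z = 22 to 28; blue fin 60 (x) by 12 mm (y), z = 28 to 78, gripped across its 12 mm. About 0.15 kg
- div2: lane divider 2, may be absent; 78 mm tall, stands upright on its foot. Origin: centre of its underside; own x: long way of fin and foot. Steel hammer-head foot 48 (x) by 32 (y) by 12 mm high (lowest 4 mm stepped in 2 mm all round); round neck 32 mm across up to z = 22; white collar 50 mm across, z = 22 to 28; blue fin 60 (x) by 12 mm (y), z = 28 to 78, gripped across its 12 mm. About 0.15 kg
- div3: lane divider 3, may be absent; 78 mm tall, stands upright on its foot. Origin: centre of its underside; own x: long way of fin and foot. Steel hammer-head foot 48 (x) by 32 (y) by 12 mm high (lowest 4 mm stepped in 2 mm all round); round neck 32 mm across up to z = 22; white collar 50 mm across, z = 22 to 28; blue fin 60 (x) by 12 mm (y), z = 28 to 78, gripped across its 12 mm. About 0.15 kg
- div4: lane divider 4, may be absent; 78 mm tall, stands upright on its foot. Origin: centre of its underside; own x: long way of fin and foot. Steel hammer-head foot 48 (x) by 32 (y) by 12 mm high (lowest 4 mm stepped in 2 mm all round); round neck 32 mm across up to z = 22; white collar 50 mm across, z = 22 to 28; blue fin 60 (x) by 12 mm (y), z = 28 to 78, gripped across its 12 mm. About 0.15 kg
- tub: bystander: white jar with a red lid, 70 mm across, 70 mm high; origin at the centre of its underside
- sanitiser: bystander: white bottle with a blue cap 64 mm across, 170 mm high; origin at the centre of its underside
- labelroll: bystander: paper label roll 84 mm across, 50 mm high; origin at the centre of its underside
- pot: bystander: steel cup 90 mm across, 80 mm high; origin at the centre of its underside
- spice: bystander: metal can 56 mm across, 90 mm high; origin at the centre of its underside
- weights: bystander: grey open tray 100 by 140 by 40 mm; origin at the centre of its underside
Not all that is in view belongs to the job. What is shaped like the div2 but orange is not meant.

How it is judged:
By the outcome, as a careful person would: the job done as asked, in the order asked, and still so for the second after the job is handed in, with the robot touching nothing.
Of div0, div1, div2, div3, div4 only 3 to 5 are there at a start; the rules pass over those that are not, and their reading is None.
At some moment in a run one of div0, div1, div2, div3, div4, cover may be knocked a few centimetres aside while the robot is not near it.
It also fails if it takes over 210 s, if anything falls off the work surface, if the arm or the gripper's body presses on something with over 40 N, if the wrist force passes 120 N, or if a joint passes its speed limit or range.

## Robot

A 6-joint arm with a two-finger parallel gripper is mounted at the origin on the work surface. World frame = base frame: x ahead of the robot, y to its left, z up, the work surface at z = 0. Lengths are in m, angles in rad, forces in N, time in s.
With the tool pointing down it reaches from about 0.3 to 0.775 m from the base axis. Payload 14.6 kg.
Tool frame: the origin (TCP) lies at the very end of the fingers, on their centre line; the grasp point (between the pads) lies 19 mm behind it; z points along the fingers, y is the line along which they close (so a half turn about z gives the same grasp; the last joint's range is limited). The gripper opens to 94 mm and grips with 3 to 60 N. Pads are 16 mm wide; open, the fingers measure 119 mm over their backs; the gripper's body (75 mm by 177 mm) begins 78 mm behind the grasp point.
Start: joints at [-1.406, 0.3, 1.521, -0, 1.321, -0.067], TCP at [0.126, -0.535, 0.205] pointing down, gripper open.
Joint ranges: [-3.03, 3.03], [-0.79, 2.21], [0.23, 2.52], [-1.04, 4.18], [0, 3.07], [-2.55, 2.55]. Speed limits (rad/s): [2.22, 2.22, 2.57, 3.14, 3.14, 3.14].

## Interface

Orientations are given as [roll, pitch, yaw] about the fixed x, y, z axes, in that order (R = Rz(yaw) Ry(pitch) Rx(roll)).
In Python, from station import ctrl gives the robot as it stands.
- The arm moves only by the shell command python3 -m pendant 'ROWS' [OPENING] [FORCE]. ROWS is JSON, a list of rows, each a list of 2 entries, a list of its own where there are three numbers: the shift along the world's x, y, z in cm, then the turn about the world's z in rad. A call has 1 to 20 rows; each row shifts and turns the commanded pose from where the row before left it; what a row does not reach is not made up. A row lasts 1/12 s, in which the tool goes at most 41.7 mm and 7.16 degrees, less where a joint would pass 70% of its speed; a pose out of reach is approached as far as the arm can. A call is refused whole if a number of a shift passes 4.17 or a number of a turn 0.125, either way. A call with a gripper value outside its range is refused whole. OPENING is the opening, from 0 (shut) to 1 (fully open), set as the call begins (- or left out, the last holds). The fingers move at their own pace and stop on an object; FORCE is the grip in N (left out, the last holds). Time passes only in rows, so rows that do not move let the fingers close. It gives the time, the measured TCP pose, the force, the opening and the grip force at its end, in the units of the state.
- ctrl.get_obs(): the state, without advancing time (a new reading comes with each control period).
- ctrl.camera(name): name is "scene" or "top"; returns a dict with "color" (480x640x3 uint8, red, green, blue), "intrinsics" (3x3 intrinsics, pixels), "k1" (the pictures are not rectified: a ray, as slopes to the right and down, at radius r is drawn at 1 + k1 r^2 times it, then the intrinsics apply), "camera_from_world" (4x4, takes a point from world to camera coordinates). Camera axes: x right, y down, z forward; pixel columns grow to the right and rows downward; lengths in m; the calibration is good to about 2 mm. A picture is of the moment at which its call begins. There is no depth.
- ctrl.hand_in(): hands the job in; it is judged then, once.
The state is a dict: "time_s": time; "qpos": joint angles; "joint_vel": joint speeds; "tau": joint torques, N m; "ee_pos": TCP position; "eef_rot": TCP orientation; "force": force on the tool from outside, world axes, zero at the start; "moment": the same for the moment, N m; "grip_width": finger opening in m; "grip_force": force on a finger pad.
Only numpy, scipy, OpenCV 4.12 (cv2) and the standard library are available. Lean on these libraries where they do the work, as an engineer would, in place of code of your own. Each camera call takes 0.05 s, during which the arm holds its last target. There are 200 camera calls.

## Working session

There is one attempt and no reset: what is moved stays moved. The work goes in short steps, Python scripts to look and compute and a shell command to move; the robot and the scene stay as the last step left them, time stands still between calls to the robot, and variables do not carry over. Pictures are saved under pics/ and viewed, at most 14 in all, crops included, and the job is handed in when it is done.

```bash
ls; mkdir -p pics; python3 - <<'E'
from station import ctrl
import cv2,json
for n in("scene","top"):
    c=ctrl.camera(n); cv2.imwrite(f"pics/{n}0.png",c["color"][...,::-1]); print(n,c["intrinsics"],c["k1"],c["camera_from_world"])
print(ctrl.get_obs())
E
```

```text
pics
scene [[508.4548248    0.         318.73588609]
 [  0.         508.4548248  238.89570714]
 [  0.           0.           1.        ]] -0.08324414073271254 [[-0.25226621  0.96742454  0.02124901  0.12919622]
 [ 0.57149838  0.16667272 -0.80349848 -0.21299972]
 [-0.78086577 -0.19055174 -0.59492746  1.68534258]
 [ 0.          0.          0.          1.        ]]
top [[542.54455963   0.         323.367797  ]
 [  0.         542.54455963 232.24007619]
 [  0.           0.           1.        ]] -0.14153672211943505 [[ 2.46504903e-02 -9.99688326e-01  3.95019843e-03 -2.77302964e-02]
 [-9.84281319e-01 -2.49614292e-02 -1.74834814e-01  5.17522104e-01]
 [ 1.74878926e-01  4.21657384e-04 -9.84589856e-01  1.01207453e+00]
 [ 0.00000000e+00  0.00000000e+00  0.00000000e+00  1.00000000e+00]]
{'time_s': 0.1, 'qpos': array([-1.40560878e+00,  3.00410097e-01,  1.52150903e+00, -1.27284840e-05,
        1.32070735e+00, -6.66209960e-02]), 'joint_vel': array([-0.0002218 , -0.00191402, -0.00164097, -0.00145871,  0.00081042,
        0.00071579]), 'tau': array([ 1.05426116e-03, -5.32645476e+01, -3.53281689e+01,  7.09385052e-02,
        2.35204009e-02, -5.62017726e-05]), 'ee_pos': array([ 0.12630001, -0.53506155,  0.20495027]), 'eef_rot': array([-3.14056030e+00, -5.65215012e-05,  2.31811668e-01]), 'force': array([-0.01993682, -0.17167794,  0.15037706]), 'moment': array([ 0.01730219, -0.00263634,  0.03322378]), 'grip_force': 0.0, 'grip_width': 0.0939636049590415}
```

View pics/scene0.png

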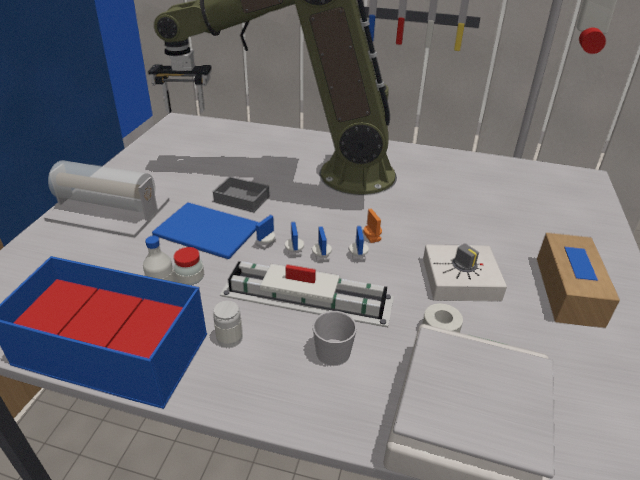

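View pics/top0.png

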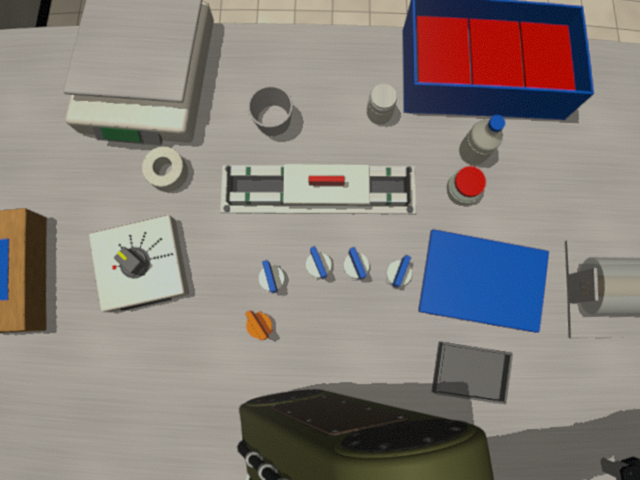

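Blue dividers in the top view are at (270,277), (319,262), (357,264) and (400,270). The orange decoy is at (259,325). The rail with its cover is at (318,188), the board at (484,280) and the dial at (131,262). Next I enlarge the candidates and measure by silhouette fit.

```bash
cat > h.py <<'E'
import numpy as np,cv2
from scipy.optimize import minimize
from station import ctrl
def cams(): return {n:ctrl.camera(n) for n in("scene","top")}
def proj(c,P):
    P=np.atleast_2d(P); T=c["camera_from_world"]; q=P@T[:3,:3].T+T[:3,3]
    s=q[:,:2]/q[:,2:]; s=s*(1+c["k1"]*(s**2).sum(1,keepdims=True)); K=c["intrinsics"]
    return s*[K[0,0],K[1,1]]+K[:2,2]
def unproj(c,uv,z):
    K=c["intrinsics"]; T=c["camera_from_world"]
    s=cv2.undistortPoints(np.array(uv,float).reshape(-1,1,2),K,np.array([c["k1"],0,0,0.]))[:,0]
    # library model matches 1+k1 r^2
    d=np.c_[s,np.ones(len(s))]@T[:3,:3]; o=-T[:3,:3].T@T[:3,3]
    return o+d*((z-o[2])/d[:,2])[:,None]
def box(x,y,yaw,sx,sy,z0,z1):
    R=np.array([[np.cos(yaw),-np.sin(yaw)],[np.sin(yaw),np.cos(yaw)]])
    p=np.array([[a,b] for a in(-sx/2,sx/2) for b in(-sy/2,sy/2)])@R.T+[x,y]
    return np.vstack([np.c_[p,np.full(4,z)] for z in(z0,z1)])
def mask(c,kind):
    h=cv2.cvtColor(c["color"],cv2.COLOR_RGB2HSV).astype(int); H,S,V=h[...,0],h[...,1],h[...,2]
    m={"blue":(H>100)&(H<130)&(S>110)&(V>50),"red":((H<8)|(H>172))&(S>140)&(V>60),"green":(H>50)&(H<95)&(S>70)&(V>30)}[kind]
    return m.astype(np.uint8)
def fit(C,kind,x0,sx,sy,z0,z1,names=("top","scene")):
    M={}
    for n in names:
        m=mask(C[n],kind); pr=proj(C[n],box(*x0,sx,sy,z0,z1)).mean(0); N,L,st,ce=cv2.connectedComponentsWithStats(m)
        ok=[i for i in range(1,N) if st[i,4]>25]; i=min(ok,key=lambda i:np.hypot(*(ce[i]-pr)))
        M[n]=(L==i).astype(np.float32)
    def cost(p):
        t=0
        for n in names:
            h=cv2.convexHull(proj(C[n],box(*p,sx,sy,z0,z1)).astype(np.float32))
            x,y,w,hh=cv2.boundingRect(M[n].astype(np.uint8)); x-=15;y-=15;w+=30;hh+=30;S=6
            g=np.zeros((hh*S,w*S),np.uint8); cv2.fillPoly(g,[np.round((h-[x-.5+.5/S*0,y-.5])*S).astype(int)],255)
            g=cv2.resize(g,(w,hh),interpolation=cv2.INTER_AREA)/255.
            m=M[n][max(y,0):y+hh,max(x,0):x+w]; g=g[max(-y,0):,max(-x,0):][:m.shape[0],:m.shape[1]]
            t+=np.abs(g-m).sum()/M[n].sum()
        return t
    best=None
    for dy in(-.5,-.25,0,.25,.5):
        s=np.array(x0)+[0,0,dy]
        r=minimize(cost,s,method="Nelder-Mead",options=dict(initial_simplex=s+np.array([[0,0,0],[.01,0,0],[0,.01,0],[0,0,.2]]),xatol=1e-4,fatol=1e-4))
        if best is None or r.fun<best.fun: best=r
    return best.x,best.fun
E
python3 - <<'E'
from h import *
C=cams(); c=C["top"]
for uv in[(269,276),(317,262),(357,262),(402,270)]:
    p=unproj(c,[uv],.055)[0]; du=1.9 if uv[0]<400 else 1.2
    print("div",uv,*[np.round(v,4) for v in fit(C,"blue",[p[0],p[1],du-1.57 if 0 else (0.25 if uv[0]<400 else -.4)],.06,.012,.028,.078)])
p=unproj(c,[(326,181)],.07)[0]; print("cover",*[np.round(v,4) for v in fit(C,"red",[p[0],p[1],0],.012,.07,.051,.087)])
p=unproj(c,[(484,280)],.015)[0]; print("board",*[np.round(v,4) for v in fit(C,"blue",[p[0],p[1],0],.17,.25,0,.015)])
g=mask(c,"green"); N,L,st,ce=cv2.connectedComponentsWithStats(g)
for i in range(1,N):
    if st[i,4]>5: print("green",st[i,4],ce[i].round(1),unproj(c,[ce[i]],.045)[0].round(4))
im=c["color"][...,::-1]
cv2.imwrite("pics/a.png",cv2.resize(im[150:345,200:450],None,fx=3,fy=3,interpolation=cv2.INTER_CUBIC))
cv2.imwrite("pics/b.png",cv2.resize(im[205:320,80:200],None,fx=5,fy=5,interpolation=cv2.INTER_CUBIC))
E
```

```text
div (269, 276) [0.4277 0.0852 0.2549] 0.6741
div (317, 262) [ 0.4572 -0.0071  0.3481] 0.5585
div (357, 262) [ 0.458  -0.0812  0.326 ] 0.6534
div (402, 270) [ 0.4453 -0.1659 -0.3912] 1.3753
cover [ 0.6162 -0.0175  0.0597] 1.0834
board [ 0.4338 -0.3426 -0.1532] 0.2081
green 446 [120.4 134.2] [0.7133 0.4097 0.045 ]
green 19 [248.  170.7] [0.6393 0.1389 0.045 ]
green 7 [282. 171.] [0.6401 0.0708 0.045 ]
green 20 [388.  171.2] [ 0.6455 -0.1408  0.045 ]
green 25 [246.9 196.7] [0.5857 0.1383 0.045 ]
green 9 [281.1 196.2] [0.5883 0.0705 0.045 ]
green 19 [388.7 196.8] [ 0.5926 -0.1424  0.045 ]
```

View pics/a.png

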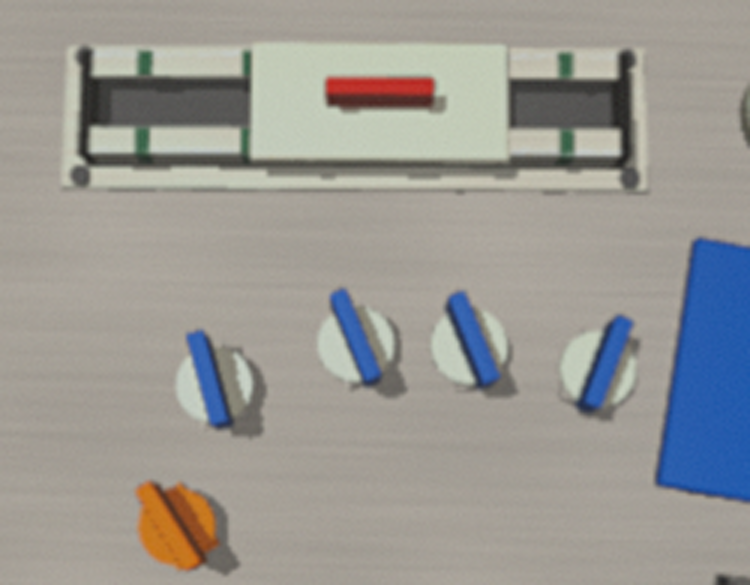

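View pics/b.png

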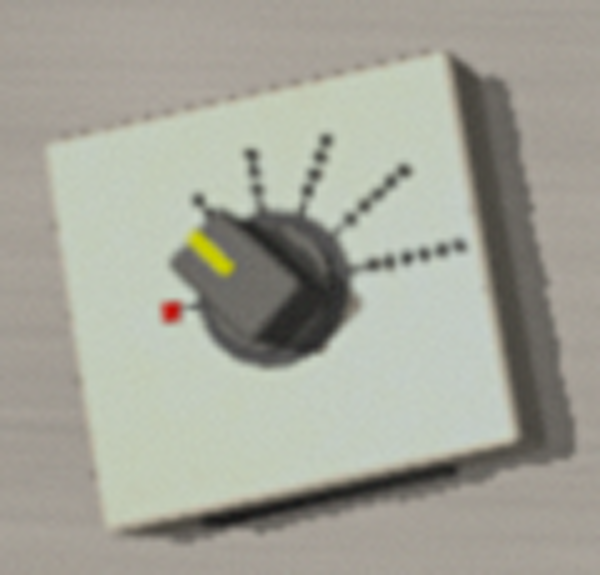

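The crop shows the four blue-finned, white-collared dividers that are meant. The orange piece at top (259,325) is excluded. On the dial, the rows of dots run 3, 4, 5, 6 clockwise and the line sits near 2. The fits are loose, so I check them per camera.

```bash
python3 - <<'E'
from h import *
C=cams()
for n in C:
    for k,z in(("blue",.055),("red",.07)):
        N,L,st,ce=cv2.connectedComponentsWithStats(mask(C[n],k))
        for i in range(1,N):
            w=unproj(C[n],[ce[i]],z)[0]
            if st[i,4]>25 and .35<w[0]<.7 and abs(w[1])<.25: print(n,k,st[i],w.round(4))
G=dict(d0=(.4277,.0852,.2549,.06,.012,.028,.078),d1=(.4572,-.0071,.348,.06,.012,.028,.078),d2=(.458,-.0812,.326,.06,.012,.028,.078),d3=(.4453,-.1659,-.3912,.06,.012,.028,.078),c=(.6162,-.0175,.0597,.012,.07,.051,.087))
o=[]
for n,(x,y,w,h) in dict(scene=(220,210,170,110),top=(230,160,200,140)).items():
    im=cv2.resize(C[n]["color"][y:y+h,x:x+w,::-1],None,fx=4,fy=4,interpolation=cv2.INTER_NEAREST)
    for b in G.values():
        cv2.polylines(im,[np.round((cv2.convexHull(proj(C[n],box(*b)).astype(np.float32))-[x-.5,y-.5])*4).astype(int)],1,(0,255,255),1)
    o.append(im)
cv2.imwrite("pics/c1.png",o[0]);cv2.imwrite("pics/c2.png",o[1])
E
```

```text
scene blue [291 222   7  28 132] [ 0.4585 -0.0804  0.055 ]
scene blue [319 227   7  28 157] [ 0.4589 -0.0065  0.055 ]
scene blue [357 226   7  29 153] [0.4297 0.0852 0.055 ]
scene red [286 265  29  18 392] [ 0.616  -0.0189  0.07  ]
top blue [310 247  17  31 188] [ 0.4583 -0.0064  0.055 ]
top blue [350 248  16  31 212] [ 0.4587 -0.0812  0.055 ]
top blue [393 256  17  30 215] [ 0.4452 -0.1664  0.055 ]
top blue [263 261  14  31 196] [0.4289 0.0866 0.055 ]
top red [309 176  35   7 217] [ 0.6195 -0.0177  0.07  ]
```

View pics/c1.png

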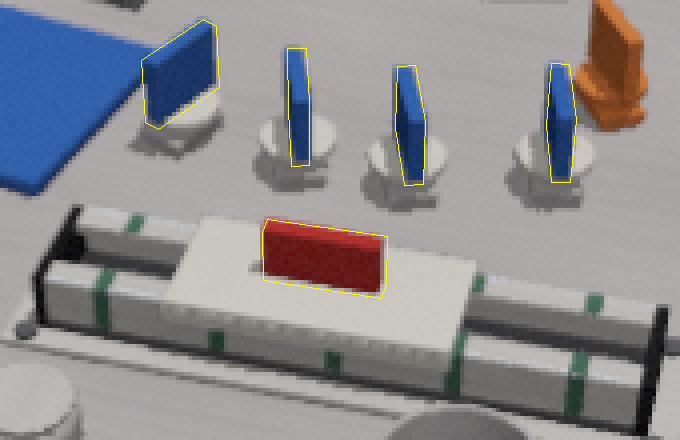

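View pics/c2.png

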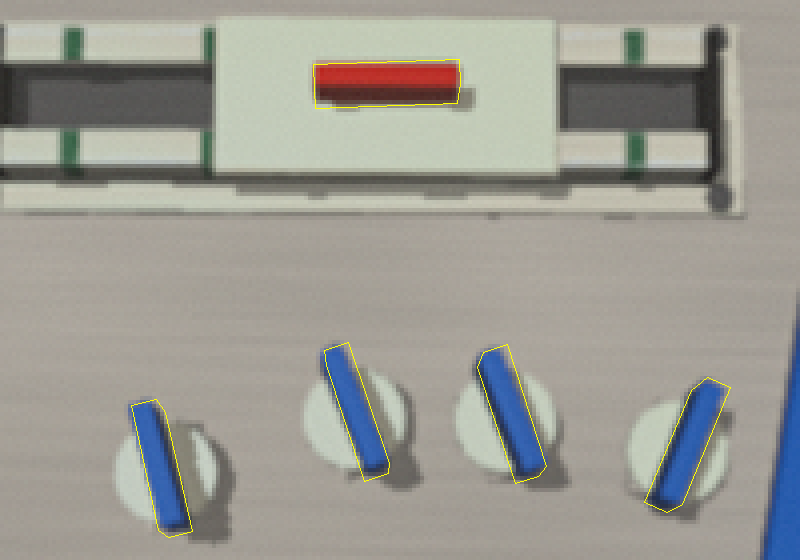

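The fits lie on the fins within about 1 px, and the cover and rail centre is near (0.616, -0.0175). I set out for the cover.

```bash
python3 -m pendant '[[[2.72,2.87,0],0.076],[[2.72,2.87,0],0.076],[[2.72,2.87,0],0.076],[[2.72,2.87,0],0.076],[[2.72,2.87,0],0.076],[[2.72,2.87,0],0.076],[[2.72,2.87,0],0.076],[[2.72,2.87,0],0.076],[[2.72,2.87,0],0.076],[[2.72,2.87,0],0.076],[[2.72,2.87,0],0.076],[[2.72,2.87,0],0.076],[[2.72,2.87,0],0.076],[[2.72,2.87,0],0.076],[[2.72,2.87,0],0.076],[[2.72,2.87,0],0.076],[[2.72,2.87,0],0.076],[[2.72,2.87,0],0.076],[[0,0,0],0],[[0,0,0],0]]' 0.5 25
```

```text
time_s: 1.97
ee_pos: [0.6163, -0.0173, 0.2044]
eef_rot: [-3.14, -0.0, 1.602]
force: [-0.6, -0.5, -0.3]
grip_width: 0.0471
grip_force: 0.0
```

```bash
python3 - <<'E'
from h import *
C=cams(); cv2.imwrite("pics/d.png",cv2.resize(C["scene"]["color"][180:330,200:400,::-1],None,fx=4,fy=4))
print("cover",*[np.round(v,4) for v in fit(C,"red",[.616,-.018,0.03],.012,.07,.051,.087,("scene",))])
E
```

```text
cover [ 0.6147 -0.0193 -0.0915] 0.1922
```

```bash
python3 -m pendant '[[[0,0,-3.5],0],[[0,0,-3.5],0],[[0,0,-3.0],0],[[0,0,-2.5],0],[[0,0,-1.4],0],[[0,0,-1.0],0],[[0,0,0],0],[[0,0,0],0]]' && python3 -m pendant '[[[0,0,0],0],[[0,0,0],0],[[0,0,0],0],[[0,0,0],0],[[0,0,0],0],[[0,0,0],0],[[0,0,0],0],[[0,0,0],0]]' 0 25
```

```text
time_s: 2.73
ee_pos: [0.616, -0.0194, 0.0572]
eef_rot: [3.141, 0.0, 1.599]
force: [-0.4, -0.5, -0.2]
grip_width: 0.0471
grip_force: 0.0
time_s: 3.4
ee_pos: [0.616, -0.0187, 0.0566]
eef_rot: [3.141, -0.0, 1.6]
force: [-2.1, 0.0, 1.9]
grip_width: 0.0119
grip_force: 25.0
```

```bash
python3 -m pendant '[[[0,0,0.8],0],[[0,0,1.5],0],[[0,0,3],0],[[0,0,3],0],[[0,0,3],0],[[0,0,2.5],0],[[0,0,1],0],[[0,0,0],0]]' && python3 -m pendant '[[[-0.65,-1.2,0],0],[[-1.4,-2.4,0],-0.02],[[-1.75,-3.1,0],-0.02],[[-1.75,-3.1,0],-0.02],[[-1.75,-3.1,0],-0.02],[[-1.75,-3.1,0],-0.02],[[-1.75,-3.1,0],-0.02],[[-1.75,-3.1,0],-0.02],[[-1.75,-3.1,0],-0.02],[[-1.75,-3.1,0],-0.02],[[-1.5,-2.7,0],0],[[-0.65,-1.2,0],0],[[0,0,0],0],[[0,0,0],0]]'
```

```text
time_s: 4.07
ee_pos: [0.6166, -0.0187, 0.2068]
eef_rot: [3.138, 0.0, 1.6]
force: [-0.5, 0.7, -2.4]
grip_width: 0.0116
grip_force: 25.0
time_s: 5.23
ee_pos: [0.4333, -0.3415, 0.2031]
eef_rot: [-3.14, -0.001, 1.419]
force: [0.6, 0.1, -2.4]
grip_width: 0.0116
grip_force: 25.0
```

```bash
python3 - <<'E'
from h import *
o=ctrl.get_obs();print(o["ee_pos"],o["grip_width"],o["force"])
C=cams(); c=C["top"]
cv2.imwrite("pics/e.png",np.hstack([cv2.resize(C["scene"]["color"][150:300,130:330,::-1],None,fx=2,fy=2),cv2.resize(c["color"][150:300,400:600,::-1],None,fx=2,fy=2)]))
for k in(-.14,-.07,0,.07,.14):
  for s in(-1,1):
    pass
g=mask(c,"green")
N,L,st,ce=cv2.connectedComponentsWithStats(g)
for i in range(1,N):
    if st[i,4]>5: print("top green",st[i],ce[i].round(1),unproj(c,[ce[i]],.045)[0].round(4))
for i,(x,y,f) in enumerate([(.4277,.0852,.25),(.457,-.007,.35),(.458,-.0812,.326),(.4453,-.1659,-.39)]):
    print(i,*[np.round(v,4) for v in fit(C,"blue",[x,y,f],.06,.012,.028,.078,("top",))])
E
```

```text
[ 0.43334082 -0.34146566  0.20305047] 0.011561189205969836 [ 0.6057275   0.13587867 -2.37560103]
top green [101 127  40  15 448] [120.5 134.2] [0.7132 0.4095 0.045 ]
top green [247 168   3   7  19] [248.  170.7] [0.6393 0.1389 0.045 ]
top green [282 168   3   7  20] [283.  170.8] [0.6405 0.0689 0.045 ]
top green [317 168   3   6  18] [318.  170.5] [ 0.6429 -0.001   0.045 ]
top green [352 168   3   7  20] [353.  170.8] [ 0.6441 -0.0709  0.045 ]
top green [387 168   3   7  21] [388. 171.] [ 0.6458 -0.1409  0.045 ]
top green [246 193   3   9  24] [247.  196.5] [0.5861 0.1382 0.045 ]
top green [281 193   4   8  27] [282.2 196.4] [0.588  0.0683 0.045 ]
top green [317 193   3   8  23] [318.  196.7] [ 0.5893 -0.0023  0.045 ]
top green [352 194   3   6  18] [353.  196.5] [ 0.5914 -0.0716  0.045 ]
top green [388 194   3   7  17] [388.8 197. ] [ 0.5923 -0.1425  0.045 ]
0 [0.4295 0.0871 0.3542] 0.3671
1 [ 0.4588 -0.0057  0.3928] 0.3144
2 [ 0.458  -0.0812  0.326 ] 0.3806
3 [ 0.4463 -0.1665 -0.391 ] 0.3684
```

View pics/e.png

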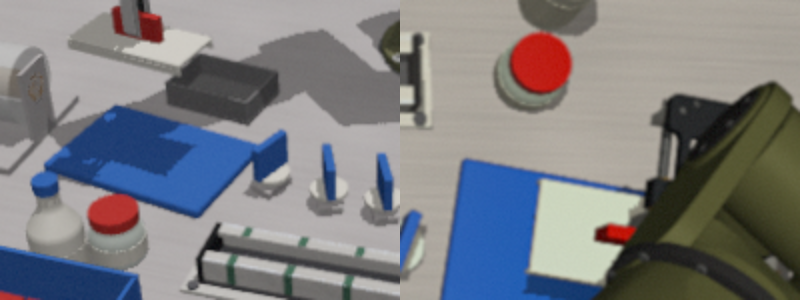

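```bash
python3 -m pendant '[[[0,0,-1.5],0],[[0,0,-3],0],[[0,0,-3.2],0],[[0,0,-3.2],0],[[0,0,-2.8],0],[[0,0,-1.5],0],[[0,0,-0.7],0],[[0,0,-0.4],0],[[0,0,-0.2],0],[[0,0,0],0],[[0,0,0],0],[[0,0,0],0]]'
```

```text
time_s: 6.33
ee_pos: [0.4343, -0.3419, 0.0404]
eef_rot: [3.14, 0.001, 1.42]
force: [-0.5, -0.2, -2.2]
grip_width: 0.0123
grip_force: 25.0
```

```bash
python3 -m pendant '[[[0,0,-0.2],0],[[0,0,-0.15],0],[[0,0,0],0],[[0,0,0],0]]' && python3 -m pendant '[[[0,0,0],0],[[0,0,0],0],[[0,0,0],0],[[0,0,0],0],[[0,0,0],0],[[0,0,0],0]]' 0.5
```

```text
time_s: 6.67
ee_pos: [0.4342, -0.3419, 0.0366]
eef_rot: [3.141, 0.001, 1.42]
force: [-1.7, 0.5, 5.3]
grip_width: 0.0118
grip_force: 25.0
time_s: 7.17
ee_pos: [0.4339, -0.3417, 0.0359]
eef_rot: [-3.142, -0.0, 1.42]
force: [0.1, 0.8, 0.1]
grip_width: 0.0461
grip_force: 0.0
```

```bash
python3 -m pendant '[[[0,0,1],0],[[0,0,2.5],0],[[0,0,3.3],0],[[0,0,3.3],0],[[0,0,3.3],0],[[0,0,2],0],[[0,0,0],0]]' 0.4 25 && python3 -m pendant '[[[0.11,1.6,0],0.121],[[0.11,1.6,0],0.121],[[0.11,1.6,0],0.121],[[0.11,1.6,0],0.121],[[0.11,1.6,0],0.121],[[0.11,1.6,0],0.121],[[0.11,1.6,0],0.121],[[0.11,1.6,0],0.121],[[0.11,1.6,0],0.121],[[0.11,1.6,0],0.121],[[0.11,1.6,0],0.121],[[0,0,0],0],[[0,0,0],0]]'
```

```text
time_s: 7.75
ee_pos: [0.4351, -0.3427, 0.1956]
eef_rot: [3.135, 0.004, 1.42]
force: [0.8, -0.5, -0.7]
grip_width: 0.0375
grip_force: 0.0
time_s: 8.83
ee_pos: [0.446, -0.1654, 0.19]
eef_rot: [-3.142, -0.0, 2.749]
force: [-0.9, 0.2, -0.3]
grip_width: 0.0378
grip_force: 0.0
```

```bash
python3 - <<'E'
from h import *
C=cams()
G=[(.446,-.166,-.39,.06,.012,.028,.078),(.458,-.0812,.326,.06,.012,.028,.078),(.457,-.007,.35,.06,.012,.028,.078),(.4285,.086,.3,.06,.012,.028,.078)]
im=[]
for n,(x,y,w,h) in dict(scene=(140,170,260,90)).items():
    a=cv2.resize(C[n]["color"][y:y+h,x:x+w,::-1],None,fx=3,fy=3,interpolation=cv2.INTER_NEAREST)
    for b in G: cv2.polylines(a,[np.round((cv2.convexHull(proj(C[n],box(*b)).astype(np.float32))-[x-.5,y-.5])*3).astype(int)],1,(0,255,255),1)
    im.append(a)
cv2.imwrite("pics/f.png",im[0])
E
```

```text
(no output)
```

View pics/f.png

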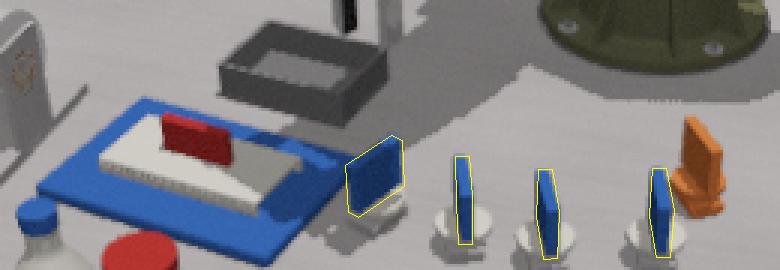

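The cover lies flat on the board and the dividers are unmoved. I descend on div3.

```bash
python3 -m pendant '[[[0,0,-1.5],0],[[0,-0.05,-3],0],[[0,0,-3.2],0],[[0,0,-3.2],0],[[0,0,-2.7],0],[[0,0,-1.5],0],[[0,0,-0.5],0],[[0,0,0],0],[[0,0,0],0]]' && python3 -m pendant '[[[0,0,0],0],[[0,0,0],0],[[0,0,0],0],[[0,0,0],0],[[0,0,0],0],[[0,0,0],0],[[0,0,0],0],[[0,0,0],0]]' 0 30
```

```text
time_s: 9.68
ee_pos: [0.4464, -0.1668, 0.0347]
eef_rot: [-3.142, 0.001, 2.749]
force: [-0.2, -0.6, 1.5]
grip_width: 0.0375
grip_force: 0.0
time_s: 10.35
ee_pos: [0.4463, -0.1663, 0.0344]
eef_rot: [-3.142, 0.001, 2.751]
force: [-1.6, 0.6, 6.1]
grip_width: 0.0117
grip_force: 30.0
```

```bash
python3 -m pendant '[[[0,0,1],0],[[0,0,2.5],0],[[0,0,3],0],[[0,0,2.5],0],[[0,0,1],0],[[1.73,0.25,0],-0.1156],[[1.73,0.25,0],-0.1156],[[1.73,0.25,0],-0.1156],[[1.73,0.25,0],-0.1156],[[1.73,0.25,0],-0.1156],[[1.73,0.25,0],-0.1156],[[1.73,0.25,0],-0.1156],[[1.73,0.25,0],-0.1156],[[1.73,0.25,0],-0.1156],[[1.73,0.25,0],-0.1156],[[0,0,0],0],[[0,0,0],0],[[0,0,0],0]]'
```

```text
time_s: 11.85
ee_pos: [0.6183, -0.1412, 0.1332]
eef_rot: [-3.14, -0.0, 1.597]
force: [-0.5, -0.5, -1.9]
grip_width: 0.0121
grip_force: 30.0
```

```bash
cat > look.py <<'E'
import sys
from h import *
C=cams(); o=ctrl.get_obs(); p=o["ee_pos"]; print(p.round(4),o["eef_rot"].round(3),o["force"].round(1),round(o["grip_width"],4))
z=p[2]-.0345
for n in C:
    try: print(n,*[np.round(v,4) for v in fit(C,"blue",[p[0],p[1],o["eef_rot"][2]],.06,.012,z+.028,z+.078,(n,))])
    except Exception as e: print(n,e)
a=cv2.resize(C["scene"]["color"][200:330,200:400,::-1],None,fx=4,fy=4,interpolation=cv2.INTER_CUBIC)
cv2.imwrite(f"pics/{sys.argv[1]}.png",a)
E
python3 look.py g
```

```text
[ 0.6184 -0.1414  0.1338] [-3.141 -0.     1.596] [ 0.2 -1.9 -1.9] 0.0121
scene [ 0.6076 -0.1256  0.2059] 0.3815
top [ 0.6184 -0.1414  1.0963] 1.0
```

View pics/g.png

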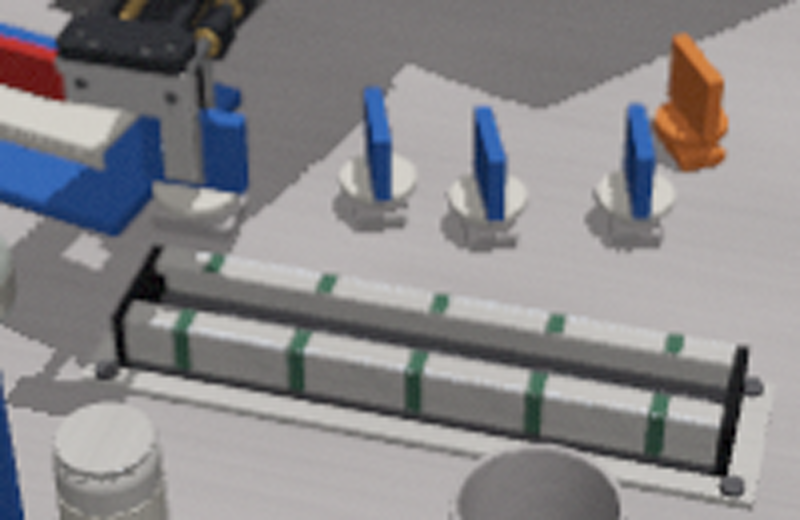

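```bash
python3 - <<'E'
from h import *
c=C=ctrl.camera("scene")
N,L,st,ce=cv2.connectedComponentsWithStats(mask(c,"green"))
for i in range(1,N):
    w=unproj(c,[ce[i]],.045)[0]
    if st[i,4]>4 and .5<w[0]<.75: print(st[i],ce[i].round(1),w.round(4), "inner edge",unproj(c,[[ce[i][0]+(ce[i][0]-st[i][0]-st[i][2]/2)*0,st[i][1]+(st[i][3] if w[0]<.61 else 0)-.5]],.045)[0].round(4))
c=ctrl.camera("top")
# lip edges along column: gradient profile at columns between marks
g=cv2.cvtColor(c["color"],cv2.COLOR_RGB2GRAY).astype(float)
for u in(265,300,335,366):
    print(u,g[160:215,u].astype(int).tolist())
    print([ (v,unproj(c,[[u,v]],.045)[0][0].round(4)) for v in(165,174,191,200)])
E
```

```text
[252 264   3   4   9] [253.1 265.6] [ 0.5906 -0.1442  0.045 ] inner edge [ 0.5975 -0.1416  0.045 ]
[280 269   4   4   9] [281.4 270.2] [ 0.5882 -0.0732  0.045 ] inner edge [ 0.5962 -0.0706  0.045 ]
[309 274   3   4   9] [309.9 275.1] [ 0.5867 -0.0032  0.045 ] inner edge [ 0.595  -0.0009  0.045 ]
[245 278   3   4  10] [246.  279.5] [ 0.6432 -0.1422  0.045 ] inner edge [ 0.6365 -0.1448  0.045 ]
[337 279   4   4  10] [338.5 280.5] [0.5868 0.0662 0.045 ] inner edge [0.5937 0.0678 0.045 ]
[244 283   3   9  23] [245.1 287. ] [ 0.6683 -0.1347  0.045 ] inner edge [ 0.6537 -0.1404  0.045 ]
[273 284   4  13  32] [274.  290.4] [ 0.6609 -0.0674  0.045 ] inner edge [ 0.6384 -0.075   0.045 ]
[367 284   3   4  11] [368.1 285.6] [0.5856 0.1363 0.045 ] inner edge [0.5919 0.1374 0.045 ]
[302 288   4  14  35] [303.3 295.2] [0.6577 0.001  0.045 ] inner edge [ 0.6329 -0.0061  0.045 ]
[332 294   4  14  38] [333.3 300.8] [0.6569 0.0703 0.045 ] inner edge [0.6337 0.0648 0.045 ]
[363 299   4   4  12] [364.8 300.5] [0.6368 0.1379 0.045 ] inner edge [0.6304 0.1367 0.045 ]
[362 305   4   8  26] [363.5 308.5] [0
[... 839 characters left out ...]
198, 194, 196, 210, 225, 231, 231, 226, 225, 229, 230, 232, 230, 190, 111, 75, 74, 86, 103, 110, 109, 110, 108, 107, 110, 108, 108, 108, 104, 114, 171, 231, 233, 228, 227, 230, 232, 233, 227, 166, 106, 93, 85, 113, 186, 234, 236, 235, 237, 236, 207, 153, 138]
[(165, np.float64(0.6553)), (174, np.float64(0.6366)), (191, np.float64(0.6016)), (200, np.float64(0.5833))]
366 [56, 67, 72, 78, 78, 80, 83, 81, 81, 83, 87, 83, 83, 86, 86, 88, 88, 88, 87, 87, 87, 87, 89, 91, 92, 90, 93, 92, 92, 91, 92, 93, 94, 93, 94, 94, 97, 96, 95, 96, 96, 97, 97, 97, 96, 97, 99, 98, 98, 99, 97, 98, 99, 97, 99]
[(165, np.float64(0.657)), (174, np.float64(0.6383)), (191, np.float64(0.6033)), (200, np.float64(0.585))]
```

```bash
python3 -m pendant '[[[0,0,-2],0],[[0,0,-2],0],[[0,0,-0.8],0],[[0,0,0],0],[[0,0,-0.3],0],[[0,0,-0.3],0],[[0,0,-0.3],0],[[0,0,0],0],[[0,0,0],0]]'
```

```text
time_s: 12.8
ee_pos: [0.6191, -0.1412, 0.0772]
eef_rot: [3.141, 0.0, 1.595]
force: [0.5, -0.1, -1.7]
grip_width: 0.012
grip_force: 30.0
```

```bash
python3 -m pendant '[[[0,0,-0.3],0],[[0,0,-0.3],0],[[0,0,0],0],[[0,0,0],0]]'
```

```text
time_s: 13.13
ee_pos: [0.6189, -0.1411, 0.0707]
eef_rot: [-3.141, -0.0, 1.595]
force: [-0.4, -0.4, -1.9]
grip_width: 0.0118
grip_force: 30.0
```

```bash
python3 -m pendant '[[[0,0,-0.6],0],[[0,0,-0.4],0],[[0,0,-0.3],0],[[0,0,0],0],[[0,0,0],0]]'
```

```text
time_s: 13.55
ee_pos: [0.619, -0.1412, 0.0577]
eef_rot: [-3.141, -0.0, 1.595]
force: [0.1, -0.6, -1.2]
grip_width: 0.0119
grip_force: 30.0
```

```bash
python3 -m pendant '[[[0,0,-0.02],-0.06],[[0,0,0],-0.12],[[0,0,0],-0.12],[[0,0,0],-0.12],[[0,0,0],-0.12],[[0,0,0],-0.12],[[0,0,0],-0.12],[[0,0,0],-0.12],[[0,0,0],-0.12],[[0,0,0],-0.12],[[0,0,0],-0.12],[[0,0,0],-0.12],[[0,0,0],-0.12],[[0,0,0],-0.072],[[0,0,0],0],[[0,0,0],0],[[0,0,0],0]]'
```

```text
time_s: 14.97
ee_pos: [0.6178, -0.1403, 0.0575]
eef_rot: [-3.14, 0.004, 0.023]
force: [-11.1, 6.2, 5.8]
grip_width: 0.0117
grip_force: 30.0
```

```bash
python3 -m pendant '[[[0,0,0],0],[[0,0,0],0],[[0,0,0],0],[[0,0,0],0],[[0,0,0],0]]' 0.35 && python3 -m pendant '[[[0,0,1.5],0],[[0,0,3],0],[[0,0,3],0],[[0,0,3],0],[[0,0,0],0],[[0,0,0],0]]'
```

```text
time_s: 15.38
ee_pos: [0.6191, -0.1413, 0.0578]
eef_rot: [3.141, -0.0, 0.023]
force: [1.1, -0.8, -0.1]
grip_width: 0.033
grip_force: 0.0
time_s: 15.88
ee_pos: [0.6197, -0.1414, 0.1644]
eef_rot: [3.141, -0.003, 0.023]
force: [-0.8, 0.4, -1.0]
grip_width: 0.0324
grip_force: 0.0
```

```bash
python3 -m pendant '[[[-1.7,0.6,0],0.03],[[-3.1,1.2,0],0.06],[[-3.3,1.2,0],0.06],[[-3.3,1.2,0],0.06],[[-3.1,1.2,0],0.06],[[-1.65,0.6,0],0.033],[[0,0,0],0],[[0,0,0],0]]'
python3 - <<'E'
from h import *
o=ctrl.get_obs(); print(o["ee_pos"],o["eef_rot"])
C=cams()
G=[(.6187,-.1412,.023,.06,.012,.051,.101),(.458,-.0812,.326,.06,.012,.028,.078),(.457,-.007,.35,.06,.012,.028,.078),(.4285,.086,.3,.06,.012,.028,.078)]
im=[]
for n,(x,y,w,h) in dict(scene=(220,200,180,130),top=(220,150,200,145)).items():
    a=cv2.resize(C[n]["color"][y:y+h,x:x+w,::-1],(400*w//200,int(h*2*w/w)),interpolation=cv2.INTER_NEAREST) if 0 else cv2.resize(C[n]["color"][y:y+h,x:x+w,::-1],None,fx=4,fy=4,interpolation=cv2.INTER_NEAREST)
    for b in G: cv2.polylines(a,[np.round((cv2.convexHull(proj(C[n],box(*b)).astype(np.float32))-[x-.5,y-.5])*4).astype(int)],1,(0,255,255),1)
    cv2.imwrite(f"pics/h_{n}.png",a)
print("placed",*[fit(C,"blue",[.619,-.141,.02],.06,.012,.051,.101,(n,)) for n in C])
E
```

```text
time_s: 16.55
ee_pos: [0.4572, -0.081, 0.1623]
eef_rot: [-3.141, 0.0, 0.325]
force: [0.5, -0.6, -0.7]
grip_width: 0.0332
grip_force: 0.0
[ 0.45716404 -0.0810389   0.16225004] [-3.14126903e+00  4.76590813e-04  3.25349736e-01]
placed (array([ 0.6185778 , -0.14072455,  0.11084297]), np.float64(0.18233040342573814)) (array([ 0.6206005 , -0.13929098, -0.04696956]), np.float64(0.36808886644786665))
```

View pics/h_scene.png

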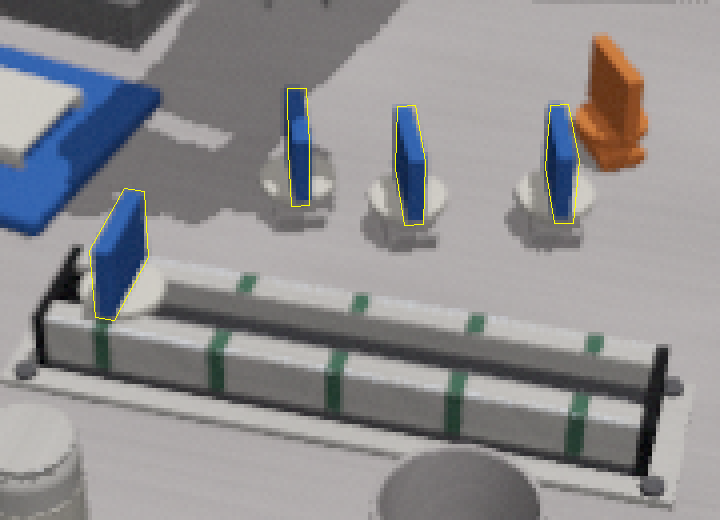

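The first divider stands square and seated at the station 0 mark. Next is div2.

```bash
python3 -m pendant '[[[0,0,-2],0],[[0,0,-3.2],0],[[0,0,-3.2],0],[[0,0,-2.5],0],[[0,0,-1.4],0],[[0,0,-0.4],0],[[0,0,0],0],[[0,0,0],0]]' && python3 -m pendant '[[[0,0,0],0],[[0,0,0],0],[[0,0,0],0],[[0,0,0],0],[[0,0,0],0],[[0,0,0],0],[[0,0,0],0]]' 0 30
```

```text
time_s: 17.32
ee_pos: [0.4582, -0.0814, 0.0362]
eef_rot: [3.141, -0.0, 0.325]
force: [0.0, 0.2, 0.0]
grip_width: 0.0334
grip_force: 0.0
time_s: 17.9
ee_pos: [0.4579, -0.0813, 0.0363]
eef_rot: [3.141, -0.001, 0.326]
force: [-0.8, 0.1, 6.8]
grip_width: 0.0119
grip_force: 30.0
```

```bash
python3 -m pendant '[[[0,0,1],0],[[0,0,2.5],0],[[0,0,3],0],[[0,0,2.5],0],[[0,0,1],0],[[1.45,0.09,0],0.1153],[[1.45,0.09,0],0.1153],[[1.45,0.09,0],0.1153],[[1.45,0.09,0],0.1153],[[1.45,0.09,0],0.1153],[[1.45,0.09,0],0.1153],[[1.45,0.09,0],0.1153],[[1.45,0.09,0],0.1153],[[1.45,0.09,0],0.1153],[[1.45,0.09,0],0.1153],[[1.45,0.09,0],0.1153],[[0,0,0],0],[[0,0,0],0],[[0,0,0],0]]' && python3 -m pendant '[[[0,0,-2],0],[[0,0,-2],0],[[0,0,-0.7],0],[[0,0,-0.3],0],[[0,0,-0.3],0],[[0,0,-0.3],0],[[0,0,-0.3],0],[[0,0,-0.3],0],[[0,0,0],0],[[0,0,0],0]]'
```

```text
time_s: 19.48
ee_pos: [0.6163, -0.0713, 0.1352]
eef_rot: [-3.14, -0.0, 1.591]
force: [-0.1, 0.2, -1.5]
grip_width: 0.0119
grip_force: 30.0
time_s: 20.32
ee_pos: [0.6171, -0.0713, 0.0738]
eef_rot: [3.142, 0.0, 1.594]
force: [0.4, -0.9, 0.1]
grip_width: 0.0118
grip_force: 30.0
```

```bash
python3 -m pendant '[[[0,0,-0.6],0],[[0,0,-0.5],0],[[0,0,-0.34],0],[[0,0,0],0],[[0,0,0],0]]' && python3 -m pendant '[[[0,0,0],-0.06],[[0,0,0],-0.12],[[0,0,0],-0.12],[[0,0,0],-0.12],[[0,0,0],-0.12],[[0,0,0],-0.12],[[0,0,0],-0.12],[[0,0,0],-0.12],[[0,0,0],-0.12],[[0,0,0],-0.12],[[0,0,0],-0.12],[[0,0,0],-0.12],[[0,0,0],-0.12],[[0,0,0],-0.071],[[0,0,0],0],[[0,0,0],0],[[0,0,0],0]]'
```

```text
time_s: 20.73
ee_pos: [0.617, -0.0713, 0.0591]
eef_rot: [-3.141, -0.0, 1.594]
force: [-1.0, -0.7, -0.0]
grip_width: 0.0119
grip_force: 30.0
time_s: 22.15
ee_pos: [0.617, -0.0713, 0.0591]
eef_rot: [-3.142, 0.0, 0.026]
force: [0.2, -0.1, -1.5]
grip_width: 0.0118
grip_force: 30.0
```

```bash
python3 -m pendant '[[[0,0,0],0],[[0,0,0],0],[[0,0,0],0],[[0,0,0],0],[[0,0,0],0]]' 0.35 && python3 -m pendant '[[[0,0,1.5],0],[[0,0,3],0],[[0,0,3],0],[[0,0,3],0],[[-1.7,0.7,0],0.03],[[-3.1,1.2,0],0.07],[[-3.2,1.3,0],0.07],[[-3.2,1.3,0],0.07],[[-3.1,1.25,0],0.07],[[-1.6,0.7,0],0.03],[[0,0,0],0],[[0,0,0],0]]'
cat > chk.py <<'E'
from h import *
import sys
o=ctrl.get_obs(); print(o["ee_pos"].round(4),o["eef_rot"].round(3))
C=cams()
for a in sys.argv[1:]:
    x,y,f,z=map(float,a.split(","))
    for n in C:
        try: print(a,n,*[np.round(v,4) for v in fit(C,"blue",[x,y,f],.06,.012,z+.028,z+.078,(n,))])
        except Exception as e: print(a,n,"-")
E
python3 chk.py .458,-.0065,.36,0 .4285,.086,.3,0 .619,-.141,.023,.023 .617,-.0713,.023,.023
```

```text
time_s: 22.57
ee_pos: [0.6171, -0.0713, 0.0594]
eef_rot: [3.142, -0.0, 0.023]
force: [-0.1, 0.5, -0.2]
grip_width: 0.033
grip_force: 0.0
time_s: 23.57
ee_pos: [0.4582, -0.0066, 0.165]
eef_rot: [3.141, -0.001, 0.363]
force: [-0.2, 0.3, 0.4]
grip_width: 0.0328
grip_force: 0.0
[ 0.4582 -0.0066  0.165 ] [ 3.141e+00 -1.000e-03  3.630e-01]
.458,-.0065,.36,0 scene [ 0.454  -0.0079  0.3443] 0.2035
.458,-.0065,.36,0 top [ 0.5359 -0.0222 -0.5898] 1.0
.4285,.086,.3,0 scene [0.4265 0.0842 0.2312] 0.2293
.4285,.086,.3,0 top [ 0.4285  0.086  -0.2   ] 1.0
.619,-.141,.023,.023 scene [ 6.138e-01 -1.479e-01  1.000e-04] 0.1706
.619,-.141,.023,.023 top [ 0.6185 -0.1457 -0.1422] 0.3538
.617,-.0713,.023,.023 scene [ 0.6136 -0.0725  0.0942] 0.1289
.617,-.0713,.023,.023 top [ 0.6184 -0.071  -0.026 ] 0.3242
```

```bash
python3 - <<'E'
from h import *
C=cams()
x,y,w,h=220,200,180,130
a=cv2.resize(C["scene"]["color"][y:y+h,x:x+w,::-1],None,fx=4,fy=4,interpolation=cv2.INTER_NEAREST)
for b in [(.6185,-.141,.023),(.617,-.0713,.023)]: cv2.polylines(a,[np.round((cv2.convexHull(proj(C["scene"],box(*b,.06,.012,.051,.101)).astype(np.float32))-[x-.5,y-.5])*4).astype(int)],1,(0,255,255),1)
cv2.imwrite("pics/i.png",a)
E
```

```text
(no output)
```

View pics/i.png

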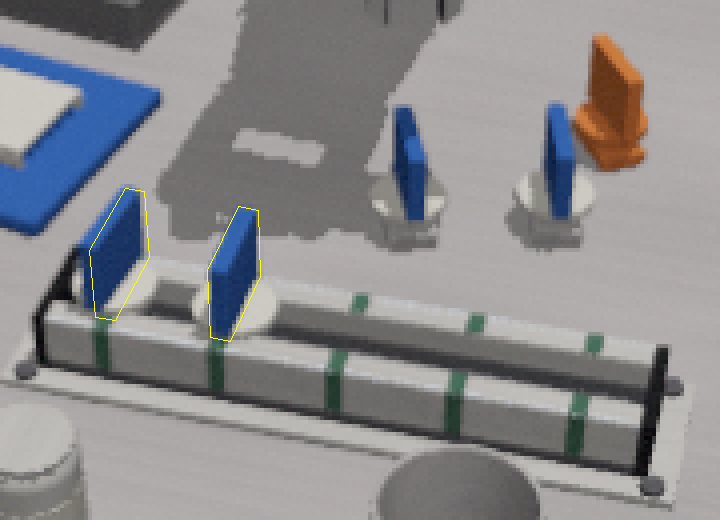

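The div3 at station 0 has been shifted about 6 mm towards -y. I will slide it back later. Now div1.

```bash
python3 -m pendant '[[[0,0,-2],0],[[0,0,-3.2],0],[[0,0,-3.2],0],[[0,0,-2.5],0],[[0,0,-1.5],0],[[0,0,-0.5],0],[[0,0,0],0],[[0,0,0],0]]' && python3 -m pendant '[[[0,0,0],0],[[0,0,0],0],[[0,0,0],0],[[0,0,0],0],[[0,0,0],0],[[0,0,0],0],[[0,0,0],0]]' 0 30
```

```text
time_s: 24.43
ee_pos: [0.4586, -0.0069, 0.0359]
eef_rot: [3.141, -0.0, 0.363]
force: [0.1, 0.0, 0.4]
grip_width: 0.0328
grip_force: 0.0
time_s: 25.02
ee_pos: [0.4584, -0.0068, 0.036]
eef_rot: [3.141, -0.001, 0.363]
force: [-1.9, 0.1, 6.9]
grip_width: 0.0117
grip_force: 30.0
```

```bash
python3 -m pendant '[[[0,0,1],0],[[0,0,2.5],0],[[0,0,3],0],[[0,0,2.5],0],[[0,0,1],0],[[1.43,0.05,0],0.112],[[1.43,0.05,0],0.112],[[1.43,0.05,0],0.112],[[1.43,0.05,0],0.112],[[1.43,0.05,0],0.112],[[1.43,0.05,0],0.112],[[1.43,0.05,0],0.112],[[1.43,0.05,0],0.112],[[1.43,0.05,0],0.112],[[1.43,0.05,0],0.112],[[1.43,0.05,0],0.112],[[0,0,0],0],[[0,0,0],0],[[0,0,0],0]]' && python3 -m pendant '[[[0,0,-2],0],[[0,0,-2],0],[[0,0,-0.7],0],[[0,0,-0.3],0],[[0,0,-0.3],0],[[0,0,-0.3],0],[[0,0,-0.3],0],[[0,0,-0.3],0],[[0,0,0],0],[[0,0,0],0]]'
```

```text
time_s: 26.6
ee_pos: [0.6145, -0.0013, 0.1348]
eef_rot: [-3.14, -0.0, 1.592]
force: [0.5, -0.5, -1.1]
grip_width: 0.0118
grip_force: 30.0
time_s: 27.43
ee_pos: [0.6154, -0.0013, 0.0734]
eef_rot: [3.142, 0.0, 1.595]
force: [-0.2, -0.1, -1.4]
grip_width: 0.0119
grip_force: 30.0
```

Seated TCP height is 0.036 + 0.023 = 0.059.

```bash
python3 -m pendant '[[[0,0,-0.6],0],[[0,0,-0.5],0],[[0,0,-0.33],0],[[0,0,0],0],[[0,0,0],0]]' && python3 -m pendant '[[[0,0,0],-0.06],[[0,0,0],-0.12],[[0,0,0],-0.12],[[0,0,0],-0.12],[[0,0,0],-0.12],[[0,0,0],-0.12],[[0,0,0],-0.12],[[0,0,0],-0.12],[[0,0,0],-0.12],[[0,0,0],-0.12],[[0,0,0],-0.12],[[0,0,0],-0.12],[[0,0,0],-0.12],[[0,0,0],-0.072],[[0,0,0],0],[[0,0,0],0],[[0,0,0],0]]' && python3 -m pendant '[[[0,0,0],0],[[0,0,0],0],[[0,0,0],0],[[0,0,0],0],[[0,0,0],0]]' 0.35
```

```text
time_s: 27.85
ee_pos: [0.6153, -0.0013, 0.0588]
eef_rot: [-3.141, -0.0, 1.595]
force: [0.1, 0.1, -0.5]
grip_width: 0.0119
grip_force: 30.0
time_s: 29.27
ee_pos: [0.6153, -0.0013, 0.0588]
eef_rot: [-3.142, 0.0, 0.026]
force: [-0.0, -0.2, -1.3]
grip_width: 0.0118
grip_force: 30.0
time_s: 29.68
ee_pos: [0.6154, -0.0013, 0.0591]
eef_rot: [3.142, -0.0, 0.023]
force: [0.1, -0.2, 0.7]
grip_width: 0.0326
grip_force: 0.0
```

```bash
python3 -m pendant '[[[0,0,1.5],0],[[0,0,3],0],[[0,0,3],0],[[0,0,3],0],[[-1.7,0.8,0],0.027],[[-3.1,1.45,0],0.05],[[-3.1,1.45,0],0.05],[[-3.1,1.45,0],0.05],[[-3.1,1.45,0],0.05],[[-2.9,1.35,0],0.04],[[-1.7,0.8,0],0],[[0,0,0],0],[[0,0,0],0]]' && python3 chk.py .4285,.086,.29,0 .619,-.141,.023,.023 .617,-.0713,.023,.023 .6155,-.0013,.023,.023
```

```text
time_s: 30.77
ee_pos: [0.4283, 0.0865, 0.1646]
eef_rot: [3.141, -0.001, 0.291]
force: [0.3, 0.2, 0.6]
grip_width: 0.0332
grip_force: 0.0
[0.4283 0.0865 0.1646] [ 3.141e+00 -1.000e-03  2.910e-01]
.4285,.086,.29,0 scene [0.4231 0.0838 0.2393] 0.258
.4285,.086,.29,0 top [ 0.5047  0.0756 -0.7532] 1.0
.619,-.141,.023,.023 scene [ 0.6147 -0.1474 -0.0116] 0.1682
.619,-.141,.023,.023 top [ 0.6204 -0.1465 -0.1601] 0.4357
.617,-.0713,.023,.023 scene [ 0.6137 -0.0725  0.0951] 0.1599
.617,-.0713,.023,.023 top [ 0.6204 -0.071  -0.0251] 0.4042
.6155,-.0013,.023,.023 scene [ 0.6116 -0.0022  0.0914] 0.145
.6155,-.0013,.023,.023 top [ 0.6148 -0.0012  0.0259] 0.4143
```

```bash
python3 -m pendant '[[[0,-0.05,-2],0],[[0,0,-3.2],0],[[0,0,-3.2],0],[[0,0,-2.5],0],[[0,0,-1.5],0],[[0,0,-0.5],0],[[0,0,0],0],[[0,0,0],0]]' && python3 -m pendant '[[[0,0,0],0],[[0,0,0],0],[[0,0,0],0],[[0,0,0],0],[[0,0,0],0],[[0,0,0],0],[[0,0,0],0]]' 0 30
```

```text
time_s: 31.53
ee_pos: [0.429, 0.0855, 0.0356]
eef_rot: [3.142, -0.0, 0.29]
force: [-0.0, 0.5, 0.4]
grip_width: 0.033
grip_force: 0.0
time_s: 32.12
ee_pos: [0.4287, 0.0858, 0.0356]
eef_rot: [3.141, -0.001, 0.29]
force: [-0.5, -0.0, 7.0]
grip_width: 0.0119
grip_force: 30.0
```

```bash
python3 -m pendant '[[[0,0,1],0],[[0,0,2.5],0],[[0,0,3],0],[[0,0,2.5],0],[[0,0,1],0],[[1.69,-0.16,0],0.1186],[[1.69,-0.16,0],0.1186],[[1.69,-0.16,0],0.1186],[[1.69,-0.16,0],0.1186],[[1.69,-0.16,0],0.1186],[[1.69,-0.16,0],0.1186],[[1.69,-0.16,0],0.1186],[[1.69,-0.16,0],0.1186],[[1.69,-0.16,0],0.1186],[[1.69,-0.16,0],0.1186],[[1.69,-0.16,0],0.1186],[[0,0,0],0],[[0,0,0],0],[[0,0,0],0]]' && python3 -m pendant '[[[0,0,-2],0],[[0,0,-2],0],[[0,0,-0.7],0],[[0,0,-0.3],0],[[0,0,-0.3],0],[[0,0,-0.3],0],[[0,0,-0.3],0],[[0,0,-0.3],0],[[0,0,0],0],[[0,0,0],0]]'
```

```text
time_s: 33.7
ee_pos: [0.6134, 0.0682, 0.1344]
eef_rot: [-3.14, -0.0, 1.592]
force: [0.6, -0.2, -0.8]
grip_width: 0.0118
grip_force: 30.0
time_s: 34.53
ee_pos: [0.6143, 0.0681, 0.0731]
eef_rot: [3.142, -0.0, 1.595]
force: [0.2, -0.2, -1.8]
grip_width: 0.0116
grip_force: 30.0
```

Seated height is 0.0586.

```bash
python3 -m pendant '[[[0,0,-0.6],0],[[0,0,-0.5],0],[[0,0,-0.34],0],[[0,0,0],0],[[0,0,0],0]]' && python3 -m pendant '[[[0,0,0],-0.06],[[0,0,0],-0.12],[[0,0,0],-0.12],[[0,0,0],-0.12],[[0,0,0],-0.12],[[0,0,0],-0.12],[[0,0,0],-0.12],[[0,0,0],-0.12],[[0,0,0],-0.12],[[0,0,0],-0.12],[[0,0,0],-0.12],[[0,0,0],-0.12],[[0,0,0],-0.12],[[0,0,0],-0.072],[[0,0,0],0],[[0,0,0],0],[[0,0,0],0]]' && python3 -m pendant '[[[0,0,0],0],[[0,0,0],0],[[0,0,0],0],[[0,0,0],0],[[0,0,0],0]]' 0.35
```

```text
time_s: 34.95
ee_pos: [0.6142, 0.0681, 0.0584]
eef_rot: [-3.141, 0.0, 1.595]
force: [0.3, 0.2, -0.5]
grip_width: 0.0116
grip_force: 30.0
time_s: 36.37
ee_pos: [0.6142, 0.0681, 0.0585]
eef_rot: [-3.142, 0.0, 0.025]
force: [-0.3, 0.9, -1.4]
grip_width: 0.0117
grip_force: 30.0
time_s: 36.78
ee_pos: [0.6143, 0.0681, 0.0587]
eef_rot: [-3.142, -0.0, 0.023]
force: [0.2, 0.9, -0.6]
grip_width: 0.0329
grip_force: 0.0
```

```bash
python3 -m pendant '[[[0,0,1.5],0],[[0,0,3],0],[[0,0,3],0],[[0,0,3],0],[[0.05,-1.5,0],0],[[0.05,-3.3,0],0],[[0.05,-3.3,0],0],[[0.1,-3.3,0],0],[[0.1,-3.3,0],0],[[0.05,-3.3,0],0],[[0.05,-2.3,0],0],[[0,-1.2,0],0],[[0,0,0],0],[[0,0,0],0]]' && python3 chk.py .619,-.146,.023,.023 .617,-.0713,.023,.023 .6155,-.0013,.023,.023 .614,.068,.023,.023
```

```text
time_s: 37.95
ee_pos: [0.6187, -0.1465, 0.1633]
eef_rot: [-3.141, 0.0, 0.022]
force: [-0.2, 0.4, 0.7]
grip_width: 0.0322
grip_force: 0.0
[ 0.6187 -0.1465  0.1633] [-3.141  0.     0.022]
.619,-.146,.023,.023 scene [ 0.6155 -0.1476 -0.0134] 0.1604
.619,-.146,.023,.023 top [ 0.619 -0.146 -0.477] 1.0
.617,-.0713,.023,.023 scene [ 0.6137 -0.0725  0.0951] 0.1599
.617,-.0713,.023,.023 top [ 0.6167 -0.0676 -0.1576] 1.0951
.6155,-.0013,.023,.023 scene [ 0.6116 -0.0022  0.093 ] 0.1553
.6155,-.0013,.023,.023 top [ 6.15e-01 -3.00e-04  3.05e-02] 0.4035
.614,.068,.023,.023 scene [0.611  0.067  0.0762] 0.1927
.614,.068,.023,.023 top [0.6166 0.0696 0.0911] 0.4394
```

```bash
python3 -m pendant '[[[0,0,-2],-0.06],[[0,0,-3],0],[[0,0,-3],0],[[0,0,-1.7],0],[[0,0,-0.8],0],[[0,0,0],0],[[0,0,0],0]]' && python3 -m pendant '[[[0,0,0],0],[[0,0,0],0],[[0,0,0],0],[[0,0,0],0],[[0,0,0],0],[[0,0,0],0],[[0,0,0],0]]' 0 15
```

```text
time_s: 38.63
ee_pos: [0.6193, -0.1462, 0.0596]
eef_rot: [3.141, -0.001, -0.036]
force: [-0.9, 0.0, 0.7]
grip_width: 0.0327
grip_force: 0.0
time_s: 39.22
ee_pos: [0.6192, -0.1469, 0.0596]
eef_rot: [3.141, -0.001, -0.037]
force: [-0.0, 1.2, 5.9]
grip_width: 0.0121
grip_force: 15.0
```

```bash
python3 -m pendant '[[[0,0.15,0],0.03],[[0,0.2,0],0.03],[[0,0.15,0],0],[[0,0.03,0],0],[[0,0,0],0],[[0,0,0],0],[[0,0,0],0]]' && python3 -m pendant '[[[0,0,0],0],[[0,0,0],0],[[0,0,0],0],[[0,0,0],0],[[0,0,0],0]]' 0.35
```

```text
time_s: 39.8
ee_pos: [0.6192, -0.1421, 0.0596]
eef_rot: [3.141, -0.002, 0.022]
force: [0.3, -1.6, 4.6]
grip_width: 0.0122
grip_force: 15.0
time_s: 40.22
ee_pos: [0.6186, -0.1415, 0.0585]
eef_rot: [-3.141, 0.0, 0.023]
force: [-0.5, 0.2, 0.7]
grip_width: 0.033
grip_force: 0.0
```

```bash
python3 -m pendant '[[[0,0,1.5],0],[[0,0,3],0],[[0,0,3],0],[[0,0,3],0],[[0,0,2],0],[[0,0,0],0]]'; cat > dial.py <<'E'
from h import *
import sys
cx,cy,b,k=map(float,sys.argv[2:6]); C=cams(); im=[]
t=np.linspace(0,2*np.pi,40)
for n,(x,y,w,h,f) in dict(scene=(415,230,100,80,4),top=(80,200,120,120,4)).items():
    c=C[n]; a=cv2.resize(c["color"][y:y+h,x:x+w,::-1],None,fx=f,fy=f,interpolation=cv2.INTER_CUBIC)
    d=lambda P,col,cl=1: cv2.polylines(a,[np.round((proj(c,P)-[x-.5,y-.5])*f).astype(int)],cl,col,1)
    d(np.c_[cx+.025*np.cos(t),cy+.025*np.sin(t),0*t+.057],(255,0,255))
    psi=np.pi/2+b-k*np.pi/6
    s=box(cx,cy,psi-np.pi/2,.030,.046,.057,.096); d(s[[4,5,7,6]],(0,255,0))
    for j in range(7):
        u=np.array([np.cos(np.pi/2+b-j*np.pi/6),np.sin(np.pi/2+b-j*np.pi/6)])
        d(np.array([[cx+u[0]*r,cy+u[1]*r,.05] for r in(.03,.07)]),(0,0,255) if j!=4 else (255,128,0),0)
    im.append(cv2.copyMakeBorder(a,0,480-a.shape[0],0,0,0))
cv2.imwrite(f"pics/{sys.argv[1]}.png",cv2.resize(np.hstack(im),None,fx=.9,fy=.9,interpolation=cv2.INTER_AREA))
E
python3 - <<'E'
from h import *
C=cams()
print(unproj(C["top"],[(134.4,262.2)],.055))
c=C["top"]["color"].astype(int); h=cv2.cvtColor(C["top"]["color"],cv2.COLOR_RGB2HSV)
for n,r in(("top",(80,200,120,120)),("scene",(415,230,100,80))):
    h=cv2.cvtColor(C[n]["color"],cv2.COLOR_RGB2HSV); x,y,w,hh=r
    m=((h[...,0]>20)&(h[...,0]<35)&(h[...,1]>150)&(h[...,2]>100)).astype(np.uint8); q=np.argwhere(m[y:y+hh,x:x+w])[:,::-1]+[x,y]
    W=unproj(C[n],q,.096)[:,:2]; _,_,v=np.linalg.svd(W-W.mean(0)); print(n,"yellow",len(q),W.mean(0),v[0],np.arctan2(*v[0][::-1]))
    m=(mask(C[n],"red"))[y:y+hh,x:x+w]; q=np.argwhere(m)[:,::-1]+[x,y]; print("red sq",len(q),unproj(C[n],[q.mean(0)],.05))
E
```

```text
time_s: 40.72
ee_pos: [0.6202, -0.1419, 0.1887]
eef_rot: [3.139, -0.007, 0.023]
force: [-0.2, 0.1, 1.1]
grip_width: 0.0329
grip_force: 0.0
[[0.4478811  0.35132752 0.055     ]]
top yellow 29 [0.45542685 0.36221993] [-0.63660639 -0.77118889] -2.260886066685202
red sq 8 [[0.43791901 0.39412661 0.05      ]]
scene yellow 10 [0.48510513 0.36621972] [ 0.99107444 -0.13330961] -0.13370765380820673
red sq 2 [[0.43712394 0.39068001 0.05      ]]
```

```bash
python3 dial.py j .448 .3513 .23 2
```

```text
(no output)
```

View pics/j.png

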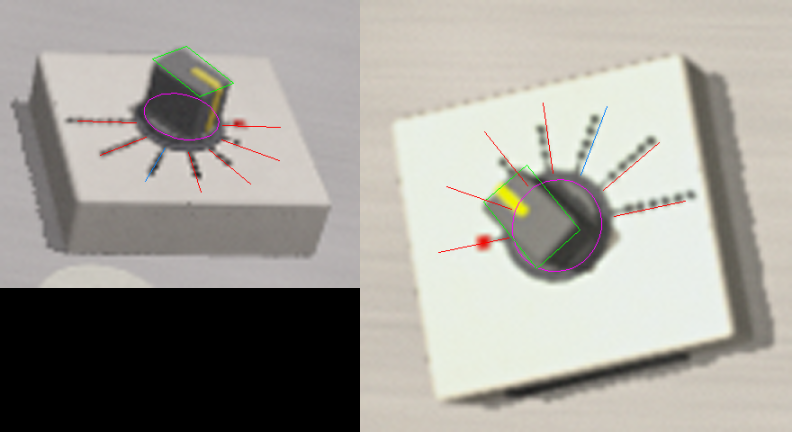

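The overlay matches: the dial sits at 2, and the 4 ray (blue) lies on the fourth row. The axis is at (0.448, 0.351). I move there.

```bash
python3 -m pendant '[[[-0.95,2.74,0],0.121],[[-0.95,2.74,0],0.121],[[-0.95,2.74,0],0.121],[[-0.95,2.74,0],0.121],[[-0.95,2.74,0],0.121],[[-0.95,2.74,0],0.121],[[-0.95,2.74,0],0.121],[[-0.95,2.74,0],0.121],[[-0.95,2.74,0],0.121],[[-0.95,2.74,0],0.121],[[-0.95,2.74,0],0.121],[[-0.95,2.74,0],0.121],[[-0.95,2.74,0],0.121],[[-0.95,2.74,0],0.121],[[-0.95,2.74,0],0.121],[[-0.95,2.74,0],0.121],[[-0.95,2.74,0],0.121],[[-0.95,2.74,0],0.121],[[0,0,0],0.121],[[0,0,0],0.121]]' 0.6 30 && python3 -m pendant '[[[0,0,0],0.121],[[0,0,0],0.121],[[0,0,0],0.121],[[0,0,0],0.121],[[0,0,0],0.121],[[0,0,0],0.121],[[0,0,0],0.121],[[0,0,0],0.121],[[0,0,0],0.121],[[0,0,0],0.121],[[0,0,0],0.121],[[0,0,0],0.121],[[0,0,0],0],[[0,0,0],0]]' && python3 chk.py .619,-.1415,.023,.023 .617,-.0713,.023,.023 .6155,-.0013,.023,.023 .614,.068,.023,.023
```

```text
time_s: 42.58
ee_pos: [0.4465, 0.3527, 0.1819]
eef_rot: [-3.139, -0.001, 2.451]
force: [-0.6, -1.2, 0.2]
grip_width: 0.0561
grip_force: 0.0
time_s: 43.75
ee_pos: [0.4475, 0.3514, 0.1827]
eef_rot: [3.141, -0.002, -2.392]
force: [-0.5, -0.1, 0.0]
grip_width: 0.0564
grip_force: 0.0
[0.4475 0.3514 0.1827] [ 3.141e+00 -2.000e-03 -2.392e+00]
.619,-.1415,.023,.023 scene [ 0.614  -0.1436  0.102 ] 0.1734
.619,-.1415,.023,.023 top [ 0.6187 -0.1416 -0.0547] 0.4569
.617,-.0713,.023,.023 scene [ 0.6137 -0.0725  0.0951] 0.1599
.617,-.0713,.023,.023 top [ 0.6234 -0.0711 -0.0214] 0.407
.6155,-.0013,.023,.023 scene [ 0.6116 -0.0022  0.093 ] 0.1553
.6155,-.0013,.023,.023 top [ 6.185e-01 -1.000e-04  4.490e-02] 0.489
.614,.068,.023,.023 scene [0.611  0.067  0.0762] 0.1927
.614,.068,.023,.023 top [0.6166 0.0696 0.0911] 0.4106
```

```bash
python3 -m pendant '[[[0,0,-1.5],0],[[0,0,-3],0],[[0,0,-3],0],[[0,0,-2.5],0],[[0,0,-1.3],0],[[0,0,-0.6],0],[[0,0,0],0],[[0,0,0],0]]' && python3 -m pendant '[[[0,0,0],0],[[0,0,0],0],[[0,0,0],0],[[0,0,0],0],[[0,0,0],0],[[0,0,0],0],[[0,0,0],0]]' 0 40
```

```text
time_s: 44.52
ee_pos: [0.448, 0.3518, 0.0653]
eef_rot: [-3.142, 0.001, -2.39]
force: [0.7, -0.5, -0.1]
grip_width: 0.0564
grip_force: 0.0
time_s: 45.1
ee_pos: [0.4478, 0.3518, 0.065]
eef_rot: [3.141, 0.0, -2.389]
force: [-3.5, -0.1, 4.8]
grip_width: 0.0299
grip_force: 39.0
```

```bash
python3 -m pendant '[[[0,0,0],-0.06],[[0,0,0],-0.1],[[0,0,0],-0.1],[[0,0,0],-0.1],[[0,0,0],-0.1],[[0,0,0],-0.1],[[0,0,0],-0.1],[[0,0,0],-0.1],[[0,0,0],-0.1],[[0,0,0],-0.1],[[0,0,0],-0.087],[[0,0,0],0],[[0,0,0],0],[[0,0,0],0]]'; python3 -c "
from station import ctrl;o=ctrl.get_obs();print(o['moment'],o['eef_rot'])"
```

```text
time_s: 46.27
ee_pos: [0.4487, 0.352, 0.065]
eef_rot: [3.14, 0.002, 2.849]
force: [5.4, 1.9, 1.0]
grip_width: 0.03
grip_force: 39.5
[ 0.41548135 -1.11882041 -0.1042056 ] [3.13982533e+00 1.80797287e-03 2.84925707e+00]
```

Release, lift, and move the arm clear for a look.

```bash
python3 -m pendant '[[[0,0,0],0],[[0,0,0],0],[[0,0,0],0],[[0,0,0],0],[[0,0,0],0],[[0,0,0],0]]' 0.6 && python3 -m pendant '[[[0,0,1.5],0],[[0,0,3],0],[[0,0,3],0],[[0,0,3],0],[[0,0,3],0],[[-2,-2,1],0],[[-2,-3,0],0],[[-2,-3,0],0],[[-1,-3,0],0],[[0,-3,0],0],[[0,-3,0],0],[[0,0,0],0],[[0,0,0],0]]' && python3 dial.py k .448 .3513 .23 4; python3 chk.py .619,-.1415,.023,.023; python3 - <<'E'
from h import *
C=cams(); cv2.imwrite("pics/l.png",C["scene"]["color"][...,::-1])
c=C["top"];h=cv2.cvtColor(c["color"],cv2.COLOR_RGB2HSV)
m=((h[...,0]>20)&(h[...,0]<35)&(h[...,1]>150)&(h[...,2]>100)); q=np.argwhere(m[200:320,80:200])[:,::-1]+[80,200]
W=unproj(c,q,.096)[:,:2]; print(len(q),W.mean(0)-[.448,.3513],np.degrees(np.arctan2(*(W.mean(0)-[.448,.3513])[::-1])))
E
```

```text
time_s: 46.77
ee_pos: [0.4477, 0.3516, 0.0646]
eef_rot: [-3.141, -0.0, 2.848]
force: [-0.5, 0.2, 0.0]
grip_width: 0.0564
grip_force: 0.0
time_s: 47.85
ee_pos: [0.3779, 0.1809, 0.21]
eef_rot: [3.141, 0.001, 2.846]
force: [0.2, 0.3, -0.2]
grip_width: 0.0567
grip_force: 0.0
[0.3779 0.1821 0.2097] [3.141 0.    2.848]
.619,-.1415,.023,.023 scene [ 0.614  -0.1436  0.102 ] 0.1734
.619,-.1415,.023,.023 top [ 0.6194 -0.1419 -0.0545] 0.4587
1 [ 0.0199537  -0.00393254] -11.149151258004387
```

View pics/k.png

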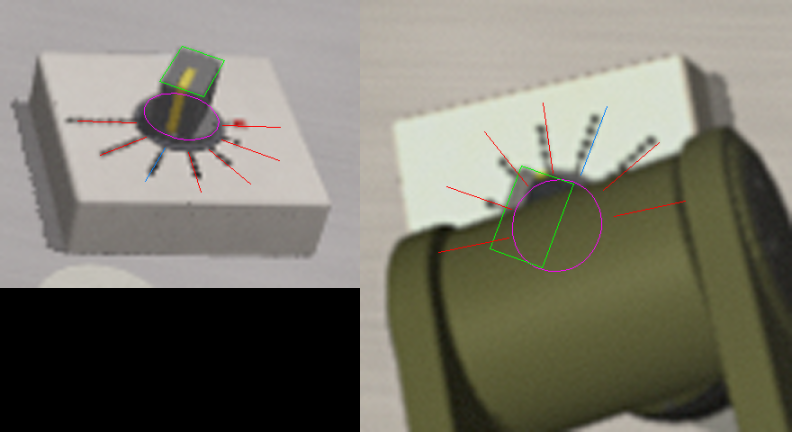

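View pics/l.png

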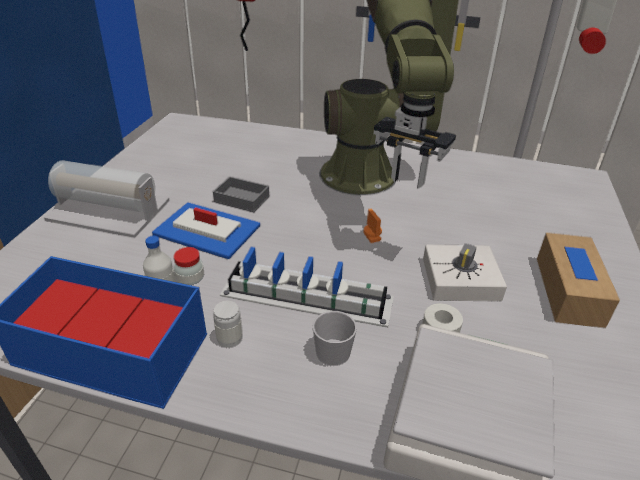

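The line points along the 4 ray at scene (470,258). Four dividers stand square at stations 0 to 3, and the cover is flat on the board at (207,222). The robot is clear, so I hand in.

```bash
python3 -c "
from station import ctrl;print(ctrl.hand_in())"
```

```text
the job is handed in; nothing more can be done
None
```

I handed the job in after about 48 s of robot time. The cover is flat on the board, all four dividers are locked square at stations 0 to 3, and the dial is at 4. The divider at station 0 got shifted about 6 mm mid-run; I slid it back on its mark and squared it.

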